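# Set the tempering machine to white chocolate and start it

### The job

Set the chocolate tempering machine to white chocolate: push the selector's red tab round with a fingertip, without pinching or forcing it, until it clicks in place pointing squarely at the ivory label. Only then press the green start button fully down and let it go, leaving the selector on ivory. Leave the jar, the orange mould and the palette knife where they are.

Things in the scene. Friction and masses are not known exactly. Their poses are not given: they have to be found in the camera images.
- selector_axis (a point): point on the vertical axis of the selector, at the surface of the machine's dark flat deck, 90 mm above the table. Its x and y axes are those of the machine, z up. The deck reaches 135 mm to +x and -x, 215 mm to -y and 145 mm to +y of this point; beyond that on the +y side stands the closed tank, 250 mm wide, 162 mm high (handle to 191 mm)
- selector (a joint): selector angle, rad: level aluminium disc (radius 50 mm, top 20 mm above the deck, hub to 28 mm) carrying an upright red tab. 0 = tab towards the machine's -x; grows anticlockwise from above; stops at +-2.3. Clicks every 30 degrees (one at 0) and settles on the nearest click when let go; passing a click takes 0.18 N m (3 N on the tab). Starts on the click at -30, 0 or +30 degrees
- tab (a point): middle of the red tab, 64 mm from the axis and 24 mm above the deck. The tab is an upright plate standing radially: it runs from 40 to 82 mm from the axis, is 12 mm thick (tangentially), and reaches from 4 to 44 mm above the deck, with a white line along its top. Site x axis: along the tab, towards the disc's centre; y: across its thickness; z up
- pointer (a point): point straight out from the tab, 104 mm from the axis: it lies over a label's centre when the tab is set squarely on that label. The labels lie at the clicks of -120, -90, -60, +60, +90 and +120 degrees in any order; there is no way round past the stops
- label_ivory: colour label: flat round sticker 31 mm across with a white rim, 1.6 mm thick, on the machine's deck 104 mm from the selector's axis. Origin: its centre, at deck height. Ivory (pale cream): white chocolate, the one wanted
- label_dark: colour label: flat round sticker 31 mm across with a white rim, 1.6 mm thick, on the machine's deck 104 mm from the selector's axis. Origin: its centre, at deck height. Very dark brown
- label_milk: colour label: flat round sticker 31 mm across with a white rim, 1.6 mm thick, on the machine's deck 104 mm from the selector's axis. Origin: its centre, at deck height. Milk-chocolate brown
- label_pink: colour label: flat round sticker 31 mm across with a white rim, 1.6 mm thick, on the machine's deck 104 mm from the selector's axis. Origin: its centre, at deck height. Pink
- label_green: colour label: flat round sticker 31 mm across with a white rim, 1.6 mm thick, on the machine's deck 104 mm from the selector's axis. Origin: its centre, at deck height. Leaf green
- label_orange: colour label: flat round sticker 31 mm across with a white rim, 1.6 mm thick, on the machine's deck 104 mm from the selector's axis. Origin: its centre, at deck height. Orange
- start (a joint): travel of the green start button, m: 0 up, 0.006 fully down; a spring brings it back, 4.5 N hold it fully down
- start_top (a point): centre of the top face of the green start button, 30 mm across, pressed straight down; it stands in a black housing on the -y part of the machine's deck
- jar: closed sprinkle jar with an orange cap, 42 mm across, 60 mm high, standing loose on the deck at its +x, -y corner; origin under its centre. Not to be moved
- mould: orange chocolate mould lying on the table to the right of the machine, 130 x 190 x 18 mm; origin under its centre. Not to be moved
- palette_knife: palette knife lying on the table between the machine and the mould, 280 mm long along its own x, blade 65 mm wide, handle 19 mm thick; origin under its middle. Not to be moved

How it is judged (in metres and radians):
On the way, in this order (a step that is already met when the one before it is completed fails the run):
1. the selector clicks in on the ivory label (horizontal distance between pointer and label_ivory below 0.009 m and velocity of joint selector between -0.1 and 0.1 rad/s), for 0.2 s.
2. the start button is pressed down (value of joint start above 0.0045 m and horizontal distance between pointer and label_ivory below 0.012 m), for 0.05 s.
At the end, for the whole second after the job is handed in: The tab points at the ivory label (the pointer point within 9 mm of its centre) and the selector is still; the start button has been pressed and is up again; jar, mould and palette knife are within 15 mm of where they stood (all of step 1 and value of joint start below 0.0015 m and distance of each of jar, mould, palette_knife from where it was at the start of the episode below 0.015 m); the robot touches nothing.
It fails at once if the start button is pressed while the selector is not on ivory (value of joint start above 0.003 m and not (horizontal distance between pointer and label_ivory below 0.014 m)).
It fails at once if the tab is pinched between the fingers (x of the grasp point in the frame of tab between -0.03 and 0.03 m and y of the grasp point in the frame of tab between -0.006 and 0.006 m and z of the grasp point in the frame of tab between -0.03 and 0.024 m).
It fails at once if the selector is forced with more than 25 N (contact force between the arm and selector above 25 N).
It fails at once if the jar, the mould or the palette knife is moved or lifted (distance of any of jar, mould, palette_knife from where it was at the start of the episode above 0.015 m).
It also fails if it takes over 48 s, if anything falls off the work surface, if the arm or the gripper's body presses on something with over 40 N, if the wrist force passes 120 N, or if a joint passes its speed limit or range.

### The arm

A 6-joint arm with a two-finger parallel gripper is mounted at the origin on the work surface. World frame = base frame: x ahead of the robot, y to its left, z up, the work surface at z = 0. Lengths are in mm, angles in degrees, forces in N, time in s.
With the tool pointing down it reaches from about 350 to 850 mm from the base axis. Payload 8.1 kg.
Tool frame: the origin (TCP) lies at the very end of the fingers, on their centre line; the grasp point (between the pads) lies 19 mm behind it; x points along the fingers, y is the direction in which the jaws open and shut, and the axes are right-handed (so a half turn about x gives the same grasp; the last joint's range is limited). The gripper opens to 85 mm and grips with 20 to 120 N. Pads are 22 mm wide; open, the fingers measure 114 mm over their backs; the gripper's body (76 mm by 85 mm) begins 54 mm behind the grasp point. The pads swing forward as they close: fully open they stand 13 mm farther back than shut.
Start: joints at [-67.976, 7.471, 85.268, -0, 87.261, -4.893], TCP at [271.644, -534.99, 231.292] pointing down, gripper open.
Joint ranges: [-169.43, 169.43], [-51.17, 129.36], [1.28, 143.12], [-76.62, 256.62], [0, 156.53], [-152.29, 152.29]. Speed limits (degrees/s): [136.94, 136.94, 159.86, 180, 180, 180].

### API

Orientations are given as [roll, pitch, yaw] about the fixed x, y, z axes, in that order (R = Rz(yaw) Ry(pitch) Rx(roll)).
In Python, from bench import sensors, snapshot, r gives the robot as it stands. The module is installed in compiled form; this text tells all that it offers.
- The arm moves only by the tool drive_tool, never from a script. Its argument "moves" is one flat list of numbers, 6 for each row, row after row: the shift along the tool's x, y, z in cm, then the turn, a rotation vector about the tool's x, y, z in degrees. In form: [tx, ty, tz, wx, wy, wz, tx, ty, tz, wx, wy, wz, ...]. A call has 1 to 20 rows; each row shifts and turns the commanded pose from where the row before left it, along the tool's axes as they then stand; what a row does not reach is not made up. A row lasts 1/12 s, in which the tool goes at most 41.7 mm and 7.16 degrees, less where a joint would pass 70% of its speed; a pose out of reach is approached as far as the arm can. A call with a gripper value outside its range is refused whole. "hand" is the finger opening in cm, from 0 to 8.54, set as the call begins (left out, the last holds). The fingers move at their own pace and stop on an object; "grip_force" is the grip in N (left out, the last holds). Time passes only in rows, so rows that do not move let the fingers close. It gives the time, the measured TCP pose, the force and the opening at its end, in the units of the state.
- sensors.sense(): the state, without advancing time (a new reading comes with each control period).
- snapshot(name): name is "scene" or "side" or "wrist"; returns a dict with "image" (420x560x3 uint8, red, green, blue), "z_map" (420x560 float32, mm along the optical axis (not along the pixel's ray), 0 where there is no reading), "camera_matrix" (3x3 intrinsics, pixels), "dist" ([k1, k2, p1, p2, k3] as OpenCV has them; the pictures are not rectified), "eye" and "orientation" of the camera in the world; the wrist camera has in their place "mount" (4x4, takes a point from camera to tool coordinates, whose origin is the TCP and whose axes are the tool frame's). Camera axes: x right, y down, z forward; pixel columns grow to the right and rows downward; lengths in mm; the calibration is good to about 2 mm. A picture is of the moment at which its call begins: read the wrist's pose just before it.
- r.hand_in(): hands the job in, once; it reports no verdict.
The state is a dict: "time": time; "joint_pos": joint angles; "qd": joint speeds; "joint_efforts": joint torques, N m; "tool_pos": TCP position; "tcp_rot": TCP orientation; "ft_force": force on the tool from outside, world axes, zero at the start; "wrist_torque": the same for the moment, N m; "finger_gap": finger opening in mm.
Only numpy, scipy, OpenCV 4.12 (cv2) and the standard library are available. Lean on these libraries where they do the work, as an engineer would, in place of code of your own. Each camera call takes 0.05 s, during which the arm holds its last target.

## Working session

There is one attempt and no reset: what is moved stays moved. The work goes in short steps, Python scripts to look and compute and a tool call to move; the robot and the scene stay as the last step left them, time stands still between calls to the robot, and variables do not carry over. Pictures are saved under pics/ and viewed, and the job is handed in when it is done.

Besides the shell and the picture viewer there is one more tool, called after ">>>" by a JSON object that holds its "op" and its "data". drive_tool: Moves the arm, as the interface text tells. Its arguments: {"type":"object","properties":{"moves":{"type":"array","items":{"type":"number"}},"hand":{"type":"number"},"grip_force":{"type":"number"}},"required":["moves"]}

```bash
mkdir -p pics; ls; python3 - <<'E'
from bench import sensors, snapshot, r
import cv2,pickle
print(sensors.sense())
for n in ("scene","side","wrist"):
    s=snapshot(n); pickle.dump(s,open(f"pics/{n}.pkl","wb"))
    cv2.imwrite(f"pics/{n}0.png",s["image"][:,:,::-1])
    print(n,{k:v for k,v in s.items() if k not in("image","z_map")})
E
```

```text
pics
{'time': 0.0, 'joint_pos': array([-6.79732332e+01,  7.51660132e+00,  8.53292746e+01, -3.85343437e-04,
        8.72614207e+01, -4.89183439e+00]), 'qd': array([ 0.00802825,  0.00584511, -0.0291029 , -0.03129445,  0.02452871,
        0.00046392]), 'joint_efforts': array([ 3.22886926e-04, -5.69395101e+01, -5.00546801e+01, -1.96686638e-04,
        1.45080415e-02,  1.02734589e-05]), 'tool_pos': array([ 271.45648182, -534.46337093,  230.22891021]), 'tcp_rot': array([-94.6863177 ,  89.89270271, 112.23230225]), 'ft_force': array([-0.13005032, -1.13075002,  0.27465069]), 'wrist_torque': array([-0.05776094,  0.06142884, -0.02168249]), 'finger_gap': 85.3176493869991}
scene {'camera_matrix': array([[525.5188345 ,   0.        , 280.98650041],
       [  0.        , 525.5188345 , 214.02570547],
       [  0.        ,   0.        ,   1.        ]]), 'dist': array([-0.18297164,  0.        ,  0.        ,  0.        ,  0.        ]), 'eye': array([ 1117.83984554, -1102.74437849,   878.36214766]), 'orientation': array([-125.85159056,    1.34785739,   26.04740392])}
side {'camera_matrix': array([[502.78
[... 256 characters left out ...]
48, 745.47918082]), 'orientation': array([-129.83693157,    1.1745736 , -142.54310755])}
wrist {'camera_matrix': array([[311.10495666,   0.        , 278.80666169],
       [  0.        , 311.10495666, 207.43797076],
       [  0.        ,   0.        ,   1.        ]]), 'dist': array([-0.01250995,  0.        ,  0.        ,  0.        ,  0.        ]), 'mount': array([[-1.47080900e-05, -3.09111860e-01,  9.51025687e-01,
        -1.43675065e+02],
       [ 9.99999750e-01,  6.68069071e-04,  2.32607975e-04,
        -5.30126556e-01],
       [-7.07252731e-04,  9.51025453e-01,  3.09111773e-01,
        -7.99027303e+01],
       [ 0.00000000e+00,  0.00000000e+00,  0.00000000e+00,
         1.00000000e+00]])}
```

View pics/scene0.png

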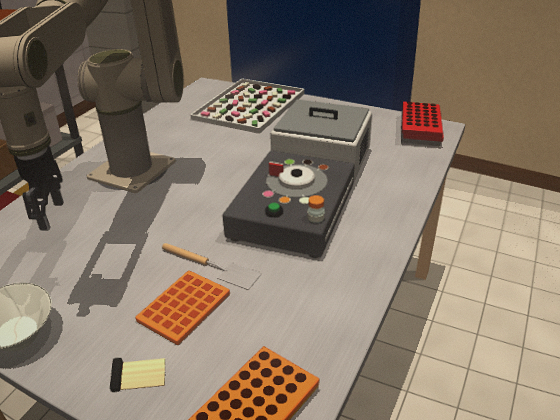

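View pics/side0.png

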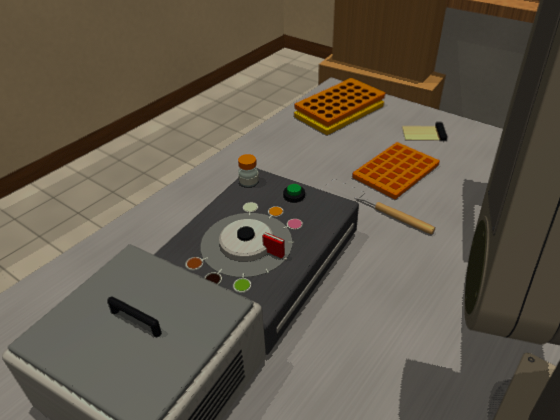

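View pics/wrist0.png

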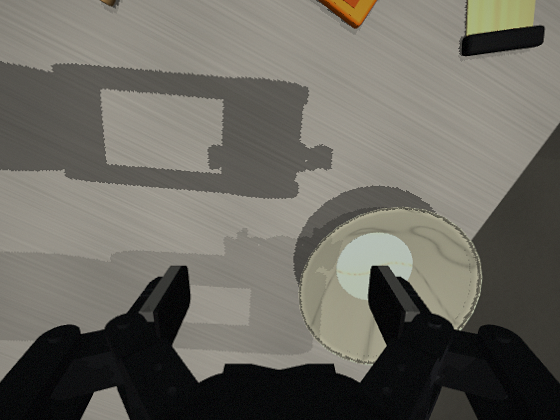

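The side view shows the whole deck: the ivory label at about (250,207), orange (276,211), pink (294,224), milk (194,263), dark (213,278), green (242,285). The tab is red at (274,245), the button green at (293,189) and the jar at (248,168).

```bash
cat > h.py <<'E'
import numpy as np,cv2,pickle
from scipy.spatial.transform import Rotation as R
def rot(rpy): return R.from_euler('xyz',rpy,degrees=True).as_matrix()
def ray(s,uv,pose=None):
    p=cv2.undistortPoints(np.array(uv,float).reshape(-1,1,2),s["camera_matrix"],s["dist"]).reshape(-1,2)
    d=np.c_[p,np.ones(len(p))]
    if "eye" in s: return s["eye"],d@rot(s["orientation"]).T
    M=s["mount"];T=rot(pose[1]);
    return T@M[:3,3]+pose[0], d@(T@M[:3,:3]).T
def plane(s,uv,z,pose=None):
    o,d=ray(s,uv,pose); return o+d*((z-o[2])/d[:,2])[:,None]
def blobs(s,lo,hi,roi,mina=15):
    x0,y0,x1,y1=roi
    hsv=cv2.cvtColor(s["image"],cv2.COLOR_RGB2HSV)
    m=cv2.inRange(hsv,np.array(lo),np.array(hi)); k=np.zeros_like(m);k[y0:y1,x0:x1]=m[y0:y1,x0:x1]
    n,l,st,c=cv2.connectedComponentsWithStats(k)
    return [(c[i].round(1),st[i]) for i in range(1,n) if st[i][4]>=mina]
E
python3 - <<'E'
from h import *
for n,box in (("side",(180,140,320,300)),("scene",(225,150,360,225))):
    s=pickle.load(open(f"pics/{n}.pkl","rb"))
    x0,y0,x1,y1=box
    c=cv2.resize(s["image"][y0:y1,x0:x1,::-1],None,fx=5,fy=5,interpolation=cv2.INTER_CUBIC)
    cv2.imwrite(f"pics/{n}_crop.png",c[:600*1+200,:800][:800] if 0 else cv2.resize(c,None,fx=min(1,600/c.shape[0],800/c.shape[1]),fy=min(1,600/c.shape[0],800/c.shape[1])))
E
```

```text
(no output)
```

View pics/side_crop.png

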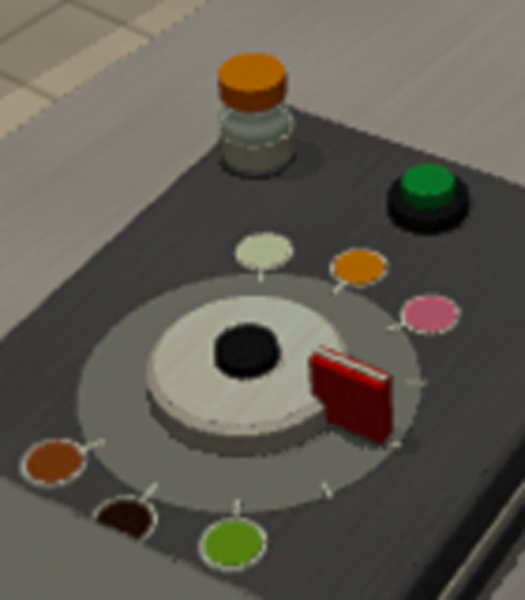

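View pics/scene_crop.png

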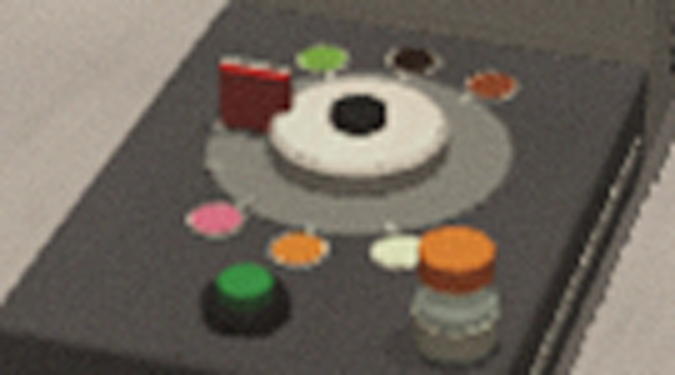

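```bash
python3 - <<'E'
from h import *
s=pickle.load(open("pics/side.pkl","rb")); roi=(180,140,320,300)
C={"green":((35,150,90),(50,255,255)),"btn":((55,120,60),(80,255,255)),"orange":((12,180,150),(22,255,255)),"pink":((160,80,120),(178,160,255)),"milk":((5,150,80),(12,255,140)),"ivory":((25,20,120),(42,90,255)),"red":((0,200,60),(4,255,255)),"red2":((174,170,60),(180,255,255))}
B={k:blobs(s,*v,roi) for k,v in C.items()}
for k,v in B.items(): print(k,[(c,list(st)) for c,st in v])
E
python3 - <<'E'
from h import *
s=pickle.load(open("pics/scene.pkl","rb")); roi=(225,150,360,225)
C={"green":((35,100,90),(50,255,255)),"btn":((55,120,60),(80,255,255)),"orange":((12,150,150),(22,255,255)),"pink":((160,80,120),(178,160,255)),"milk":((4,150,80),(12,255,200)),"ivory":((25,20,150),(42,90,255)),"red":((0,150,60),(3,255,255)),"red2":((174,150,60),(180,255,255))}
for k,v in C.items(): print(k,[(c,list(st)) for c,st in blobs(s,*v,roi)])
E
```

```text
green [(array([241.6, 284.5]), [np.int32(235), np.int32(279), np.int32(15), np.int32(12), np.int32(129)])]
btn [(array([293.6, 187.8]), [np.int32(287), np.int32(184), np.int32(14), np.int32(9), np.int32(101)])]
orange [(array([246.5, 158.7]), [np.int32(238), np.int32(154), np.int32(18), np.int32(10), np.int32(134)]), (array([275.3, 210.6]), [np.int32(269), np.int32(207), np.int32(13), np.int32(8), np.int32(83)])]
pink [(array([294.3, 223.2]), [np.int32(288), np.int32(219), np.int32(13), np.int32(9), np.int32(97)])]
milk [(array([245.5, 166.5]), [np.int32(239), np.int32(163), np.int32(15), np.int32(7), np.int32(57)]), (array([193.9, 262.8]), [np.int32(187), np.int32(258), np.int32(15), np.int32(10), np.int32(60)])]
ivory [(array([249.9, 206.7]), [np.int32(243), np.int32(202), np.int32(15), np.int32(13), np.int32(112)]), (array([246.6, 233.6]), [np.int32(221), np.int32(219), np.int32(51), np.int32(34), np.int32(764)]), (array([236.9, 287. ]), [np.int32(233), np.int32(280), np.int32(12), np.int32(12), np.int32(20)])]
red [(array([273.5, 245.7]), [np.int32(263), np.int32(235), np.int32(2
[... 469 characters left out ...]
67.9, 193. ]), [np.int32(264), np.int32(191), np.int32(9), np.int32(5), np.int32(40)])]
milk [(array([323. , 166.5]), [np.int32(320), np.int32(165), np.int32(7), np.int32(4), np.int32(22)]), (array([315.7, 204.7]), [np.int32(309), np.int32(200), np.int32(15), np.int32(9), np.int32(67)])]
ivory [(array([284.3, 175. ]), [np.int32(280), np.int32(170), np.int32(9), np.int32(10), np.int32(38)]), (array([293.8, 179. ]), [np.int32(287), np.int32(176), np.int32(17), np.int32(7), np.int32(61)]), (array([303.5, 199.8]), [np.int32(299), np.int32(197), np.int32(9), np.int32(7), np.int32(49)])]
red [(array([275.4, 168.4]), [np.int32(269), np.int32(163), np.int32(14), np.int32(13), np.int32(98)])]
red2 []
```

```bash
cat > fit.py <<'E'
from h import *
L={"pink":60,"orange":90,"ivory":120,"green":-60,"milk":-120}
PX={"side":{"green":(241.6,284.5),"orange":(275.3,210.6),"pink":(294.3,223.2),"milk":(193.9,262.8),"ivory":(249.9,206.7),"btn":(293.6,187.8),"cap":(246.5,158.7)},
"scene":{"green":(289.1,161.4),"orange":(284.2,199.3),"pink":(267.9,193.),"milk":(323.,166.5),"btn":(273.5,206.1),"cap":(315.9,199.4)}}
for n in PX:
    s=pickle.load(open(f"pics/{n}.pkl","rb")); P=PX[n]
    ks=[k for k in L if k in P]
    w=plane(s,[P[k] for k in ks],91.6)[:,:2]
    a=np.radians([L[k] for k in ks]); m=104*np.c_[-np.cos(a),-np.sin(a)]
    z=w@[1,1j]; q=m@[1,1j]; zc,qc=z.mean(),q.mean()
    g=np.sum((z-zc)*np.conj(q-qc)); th=np.angle(g); e=np.exp(1j*th); c=zc-e*qc
    print(n,"axis",c,"yaw",np.degrees(th),"resid",np.abs(z-c-e*q),"scale",abs(g)/np.sum(abs(q-qc)**2))
    tb=plane(s,[P["btn"]],115)[0]; o,d=ray(s,[P["btn"]]); print("btn@115",tb, "mach",(complex(tb[0],tb[1])-c)/e)
    cap=plane(s,[P["cap"]],150)[0]; print("cap",cap,"mach",(complex(cap[0],cap[1])-c)/e)
a=[ray(pickle.load(open(f"pics/{n}.pkl","rb")),[PX[n]["btn"]]) for n in PX]
A=np.c_[a[0][1][0],-a[1][1][0]]; t=np.linalg.lstsq(A,a[1][0]-a[0][0],rcond=None)[0]
print(a[0][0]+t[0]*a[0][1][0],a[1][0]+t[1]*a[1][1][0])
E
python3 fit.py
python3 - <<'E'
from h import *
# depth cloud of red tab & button, world
for n,roi in (("side",(180,140,320,300)),("scene",(225,150,360,225))):
    s=pickle.load(open(f"pics/{n}.pkl","rb"))
    hsv=cv2.cvtColor(s["image"],cv2.COLOR_RGB2HSV)
    for nm,lo,hi in (("red",(0,150,60),(4,255,255)),("btn",(55,120,60),(80,255,255)),("cap",(8,150,60),(22,255,255))):
        m=cv2.inRange(hsv,np.array(lo),np.array(hi));x0,y0,x1,y1=roi
        v,u=np.nonzero(m[y0:y1,x0:x1]);v+=y0;u+=x0
        z=s["z_map"][v,u];ok=z>0
        o,d=ray(s,np.c_[u,v][ok]);P=o+d*z[ok][:,None]
        print(n,nm,len(P),P.min(0).round(),P.max(0).round(),np.median(P,0).round(1))
E
```

```text
side axis (589.5951256933275+32.75714826961661j) yaw 6.77194477240046 resid [0.12896652 0.35256965 0.75170128 0.35885988 0.16085194] scale 0.998478790081327
btn@115 [ 598.72754419 -128.11268273  115.        ] mach (-9.900702351103329-160.82437529074554j)
cap [ 710.11819884 -113.72861703  150.        ] mach (102.40895705674716-159.67559647545806j)
scene axis (589.4864504259755+34.95353367307857j) yaw 6.555256209293564 resid [0.99629535 0.43682818 1.03780584 0.50338159] scale 0.9981071177293752
btn@115 [ 605.28921403 -138.20384124  115.        ] mach (-4.068433569984282-173.8293751699297j)
cap [ 711.0855638  -114.10226505  150.        ] mach (103.7877117780152-161.96322542130827j)
[ 602.19290649 -132.6764983   110.55047544] [ 602.3119457  -132.60108549  110.56583524]
side red 309 [507.  20.  96.] [548.  35. 136.] [524.9  30.9 120.1]
side btn 101 [ 589. -153.   91.] [ 633. -120.  114.] [ 602.1 -132.2  111. ]
side cap 439 [ 590. -134.   88.] [729. 140. 152.] [692.9 -96.6 137.8]
scene red 106 [477.  13.  91.] [551.  86. 137.] [531.6  21.8 120.6]
scene btn 59 [ 586. -149.   89.] [614. -91. 115.] [ 601.9 -134.1  111.3]
scene cap 227 [ 588. -137.   88.] [729. 142. 154.] [ 706.3 -113.3  147.1]
```

```bash
python3 - <<'E'
from h import *
from bench import sensors
s=sensors.sense();T=rot(s["tcp_rot"]);print(T.round(3)); print("z ang",np.degrees(np.arctan2(T[1,2],T[0,2])))
print(T.T@(np.array([540,-60,231])-s["tool_pos"]))
E
```

```text
[[-0.001  0.453 -0.892]
 [ 0.001 -0.892 -0.453]
 [-1.    -0.002 -0.   ]]
z ang -153.08211637817456
[-5.94403252e-02 -3.01594288e+02 -4.54282545e+02]
```

>>> {"op": "drive_tool", "data": {"moves": [0, -2.43, -2.88, 0, 0, 0, 0, -2.43, -2.88, 0, 0, 0, 0, -2.43, -2.88, 0, 0, 0, 0, -2.43, -2.88, 0, 0, 0, 0, -2.43, -2.88, 0, 0, 0, 0, -2.43, -2.88, 0, 0, 0, 0, -2.43, -2.88, 0, 0, 0, 0, -2.43, -2.88, 0, 0, 0, 0, -2.43, -2.88, 0, 0, 0, 0, -2.43, -2.88, 0, 0, 0, 0, -2.43, -2.88, 0, 0, 0, 0, -2.43, -2.88, 0, 0, 0, 0, -2.43, -2.88, 0, 0, 0, 0, -2.43, -2.88, 0, 0, 0, 0, -2.43, -2.88, 0, 0, 0, 0, -2.43, -2.88, 0, 0, 0, 0, -2.43, -2.88, 0, 0, 0, 0, 0, 0, -7, 0, 0, 0, 0, 0, -7, 0, 0, 0, 0, 0, -7, 0, 0], "hand": 0}}

```text
time: 1.82
tool_pos: [521.0, 56.1, 230.7]
tcp_rot: [-44.5, 89.9, -176.1]
ft_force: [-0.4, -1.0, -1.1]
finger_gap: -0.4
```

>>> {"op": "drive_tool", "data": {"moves": [0, 0, 0, -7, 0, 0, 0, 0, 0, -7, 0, 0, 0, 0, 0, -7, 0, 0, 0, 0, 0, -7, 0, 0, 0, 0, 0, -7, 0, 0, 0, 0, 0, -7, 0, 0, 0, 0, 0, -6.7, 0, 0, 0, 0, 0, 0, 0, 0, 0, 0, 0, 0, 0, 0, 0, 0, 0, 0, 0, 0]}}

```text
time: 2.65
tool_pos: [521.1, 55.0, 231.1]
tcp_rot: [-102.9, 90.0, 173.5]
ft_force: [0.5, 0.9, 0.1]
finger_gap: 0.1
```

```bash
cat > look.py <<'E'
import sys
from h import *
from bench import sensors, snapshot
s=sensors.sense();T=rot(s["tcp_rot"])
ax=np.array([589.5,33.8])
ang=np.degrees(np.arctan2(T[1,2],T[0,2]));d=np.r_[ax,0]-s["tool_pos"]
print(s["time"],"tcp",s["tool_pos"].round(1),"z ang",ang.round(2),"j",s["joint_pos"].round(1),"F",s["ft_force"].round(1),"gap",s["finger_gap"])
print("axis in tool",(T.T@d).round(1), "down tilt",T[:,0].round(4))
for n in sys.argv[2:]:
    k=snapshot(n);pickle.dump(dict(k,pose=(s["tool_pos"],s["tcp_rot"])),open(f"pics/{n}{sys.argv[1]}.pkl","wb"));cv2.imwrite(f"pics/{n}{sys.argv[1]}.png",k["image"][:,:,::-1])
E
python3 look.py 1 wrist side
```

```text
2.65 tcp [521.1  55.  231.1] z ang -83.61 j [ 0.4 -4.3 97.3  0.  87.  -6. ] F [0.5 0.9 0.1] gap 0.07141456188129601
axis in tool [231.1  65.7  28.7] down tilt [-3.e-04  0.e+00 -1.e+00]
```

View pics/wrist1.png

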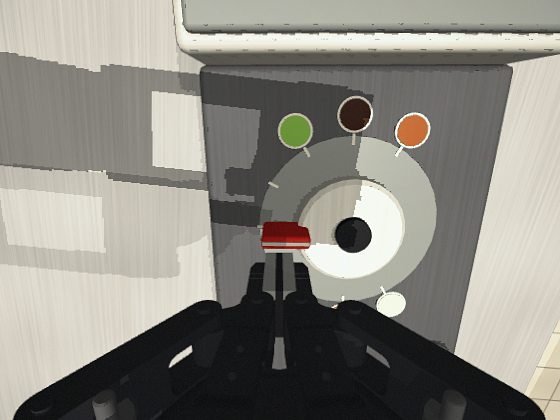

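View pics/side1.png

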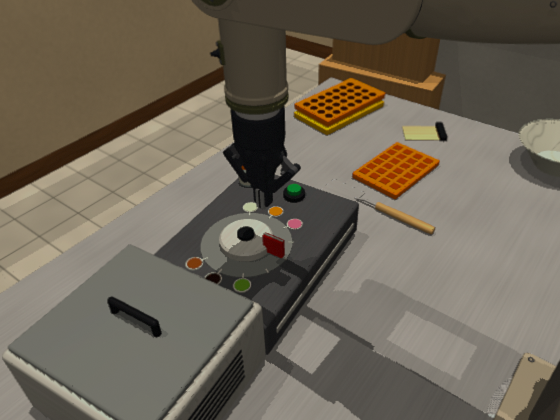

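The wrist view shows the red tab at (286,238) with the closed fingers behind it, green (295,131), dark (355,114), milk (412,130) and ivory (391,304). I'll cross-check the axis against this view.

```bash
python3 - <<'E'
from h import *
s=pickle.load(open("pics/wrist1.pkl","rb"));p=s["pose"]
L={"green":(295,131,-60),"dark":(355,114,-90),"milk":(412,130,-120)}
w=plane(s,[v[:2] for v in L.values()],91.6,p)[:,:2]
a=np.radians([v[2] for v in L.values()]);m=104*np.c_[-np.cos(a),-np.sin(a)]
z=w@[1,1j];q=m@[1,1j];g=np.sum((z-z.mean())*np.conj(q-q.mean()));e=g/abs(g);c=z.mean()-e*q.mean()
print("axis",c,np.degrees(np.angle(e)),abs(z-c-e*q))
print("hub",plane(s,[(353,235)],118,p),"tab line",plane(s,[(262,243),(310,245)],134,p))
E
```

```text
axis (591.7427929327683+32.498565383640326j) 6.9529923198270875 [0.09828496 0.25197773 0.16874185]
hub [[590.74736725  33.28873779 118.        ]] tab line [[510.75728752  23.76290594 134.        ]
 [551.34927081  26.47867346 134.        ]]
```

>>> {"op": "drive_tool", "data": {"moves": [2.5, 0, 0, 0, 0, 0, 2.5, 0, 0, 0, 0, 0, 2.5, 0, 0, 0, 0, 0, 2.5, 0, 0, 0, 0, 0, 1.4, 0, 0, 0, 0, 0, 0, 0, 0, 0, 0, 0, 0, 0, 0, 0, 0, 0]}}

```text
time: 3.33
tool_pos: [520.5, 55.0, 116.7]
tcp_rot: [-96.6, 89.9, 180.0]
ft_force: [0.7, -0.4, -0.0]
finger_gap: -0.2
```

```bash
python3 look.py 2 side wrist
```

```text
3.3333 tcp [520.5  55.  116.7] z ang -83.45 j [  0.4   0.6 104.7   0.   74.8  -6.1] F [ 0.7 -0.4 -0. ] gap -0.21540055464144373
axis in tool [116.6  66.4  28.9] down tilt [-0.002  0.    -1.   ]
```

View pics/side2.png

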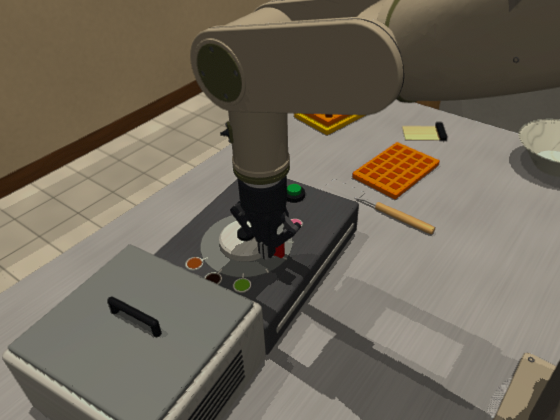

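View pics/wrist2.png

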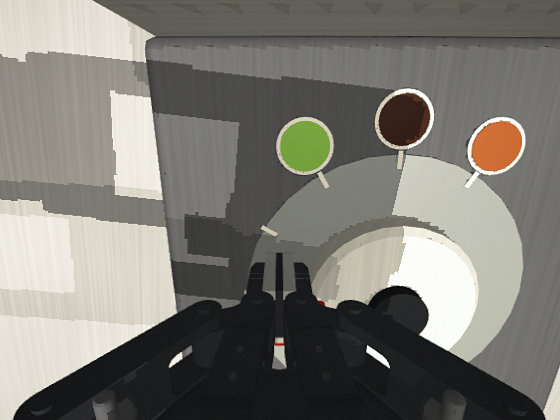

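>>> {"op": "drive_tool", "data": {"moves": [0, 0, 0.4, 0, 0, 0, 0, 0, 0.4, 0, 0, 0, 0, 0, 0.4, 0, 0, 0, 0, -0.08, 0.348, -3, 0, 0, 0, -0.08, 0.348, -3, 0, 0, 0, -0.08, 0.348, -3, 0, 0, 0, -0.08, 0.348, -3, 0, 0, 0, -0.08, 0.348, -3, 0, 0, 0, -0.08, 0.348, -3, 0, 0, 0, -0.08, 0.348, -3, 0, 0, 0, -0.08, 0.348, -3, 0, 0, 0, -0.08, 0.348, -3, 0, 0, 0, -0.08, 0.348, -3, 0, 0, 0, 0, 0, 0, 0, 0]}}

```text
time: 4.6
tool_pos: [527.5, 7.1, 117.8]
tcp_rot: [32.9, 89.9, -20.4]
ft_force: [0.7, -0.1, -0.2]
finger_gap: -0.1
```

```bash
python3 look.py 3 side wrist
```

```text
4.6 tcp [527.5   7.1 117.8] z ang -53.29 j [ -4.8   1.1 104.1  -0.   74.7 -41.5] F [ 0.7 -0.1 -0.2] gap -0.11261619642046307
axis in tool [117.9  65.6  15.5] down tilt [ 9.e-04 -4.e-04 -1.e+00]
```

View pics/side3.png

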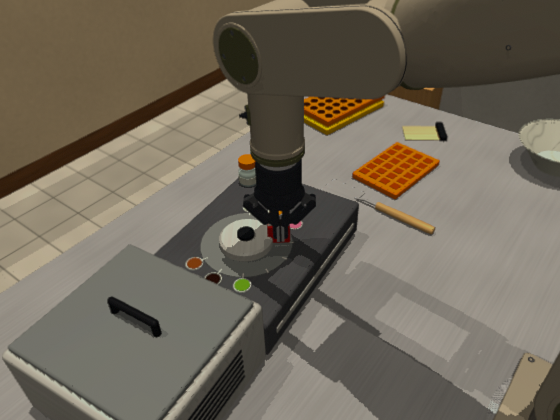

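View pics/wrist3.png

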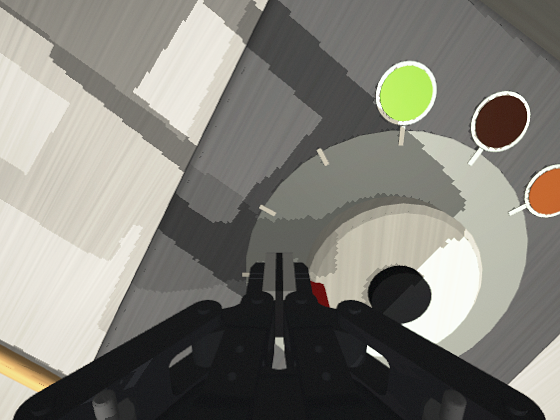

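The tab now sits just ahead of the fingers at about +30° and the wrist force is low. I'll keep going.

>>> {"op": "drive_tool", "data": {"moves": [0, -0.08, 0.348, -3, 0, 0, 0, -0.08, 0.348, -3, 0, 0, 0, -0.08, 0.348, -3, 0, 0, 0, -0.08, 0.348, -3, 0, 0, 0, -0.08, 0.348, -3, 0, 0, 0, -0.08, 0.348, -3, 0, 0, 0, -0.08, 0.348, -3, 0, 0, 0, -0.08, 0.348, -3, 0, 0, 0, -0.08, 0.348, -3, 0, 0, 0, -0.08, 0.348, -3, 0, 0, 0, -0.08, 0.348, -3, 0, 0, 0, -0.08, 0.348, -3, 0, 0, 0, -0.08, 0.348, -3, 0, 0, 0, -0.08, 0.348, -3, 0, 0, 0, -0.08, 0.348, -3, 0, 0, 0, -0.08, 0.348, -3, 0, 0, 0, -0.08, 0.348, -3, 0, 0, 0, -0.08, 0.348, -3, 0, 0, 0, 0, 0, 0, 0, 0]}}

```text
time: 6.28
tool_pos: [574.3, -32.5, 117.5]
tcp_rot: [-7.1, 90.0, -6.5]
ft_force: [0.9, 0.3, -0.3]
finger_gap: 0.0
```

```bash
python3 look.py 4 side wrist scene
```

```text
6.2833 tcp [574.3 -32.5 117.5] z ang 0.66 j [ -8.3   8.3  96.5   0.   75.2 -99. ] F [ 0.9  0.3 -0.3] gap 0.0017295921297436755
axis in tool [117.5  66.2  15.9] down tilt [ 5.e-04 -1.e-04 -1.e+00]
```

View pics/side4.png

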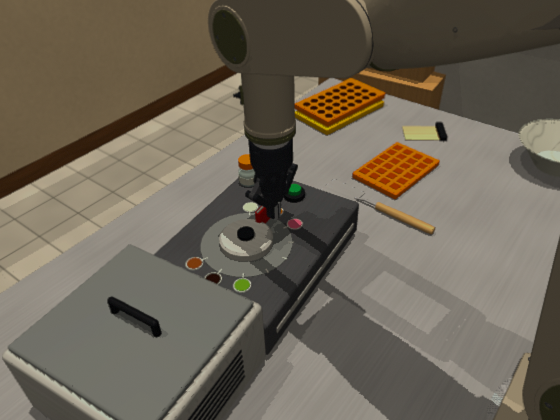

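View pics/scene4.png

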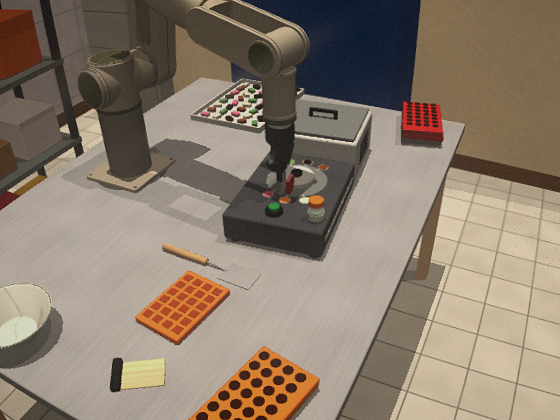

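The tab stands near +90°, at (262,214) in the side view, and the jar and button are clear. I'll push about 32° more, gently.

>>> {"op": "drive_tool", "data": {"moves": [0, -0.08, 0.348, -3, 0, 0, 0, -0.08, 0.348, -3, 0, 0, 0, -0.08, 0.348, -3, 0, 0, 0, -0.08, 0.348, -3, 0, 0, 0, -0.08, 0.348, -3, 0, 0, 0, -0.08, 0.348, -3, 0, 0, 0, -0.08, 0.348, -3, 0, 0, 0, -0.054, 0.23, -2, 0, 0, 0, -0.054, 0.23, -2, 0, 0, 0, -0.054, 0.23, -2, 0, 0, 0, -0.054, 0.23, -2, 0, 0, 0, -0.054, 0.23, -2, 0, 0, 0, 0, 0, 0, 0, 0, 0, 0, 0, 0, 0, 0]}}

```text
time: 7.6
tool_pos: [610.0, -31.2, 117.3]
tcp_rot: [138.0, 90.0, 169.5]
ft_force: [0.1, 0.8, 0.5]
finger_gap: -0.1
```

```bash
python3 look.py 5 side wrist scene
```

```text
7.6 tcp [610.  -31.2 117.3] z ang 31.49 j [  -7.7   13.6   90.5    0.    75.9 -129.2] F [0.1 0.8 0.5] gap -0.12270164214761348
axis in tool [117.3  66.1  16.5] down tilt [-2.e-04  0.e+00 -1.e+00]
```

View pics/side5.png

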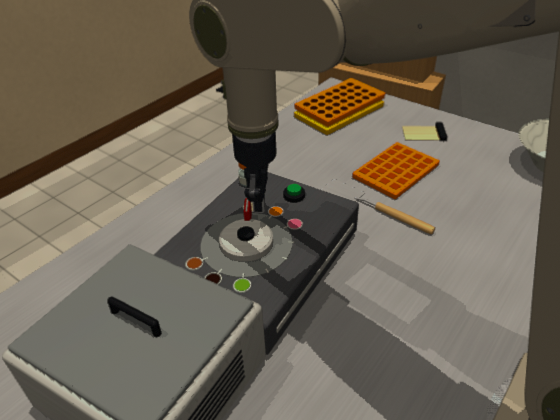

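View pics/scene5.png

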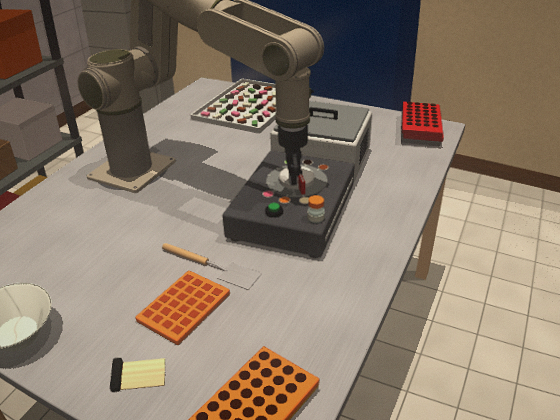

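>>> {"op": "drive_tool", "data": {"moves": [0, 0, -0.5, 0, 0, 0, 0, 0, -1.0, 0, 0, 0, 0, 0, -1.0, 0, 0, 0, -3, 0, 0, 0, 0, 0, -3, 0, 0, 0, 0, 0, -3, 0, 0, 0, 0, 0, -3, 0, 0, 0, 0, 0, 0, 0, 0, 0, 0, 0, 0, 0, 0, 0, 0, 0]}}

```text
time: 8.5
tool_pos: [589.7, -45.3, 240.3]
tcp_rot: [-42.9, 89.7, -11.3]
ft_force: [-0.5, 0.1, -0.0]
finger_gap: 0.1
```

```bash
python3 look.py 6 side wrist
```

```text
8.5 tcp [589.7 -45.3 240.3] z ang 31.57 j [  -9.4    5.6   86.3   -0.    87.8 -130.9] F [-0.5  0.1 -0. ] gap 0.05783688764606643
axis in tool [240.2  68.3  40.4] down tilt [ 0.0051 -0.001  -1.    ]
```

View pics/side6.png

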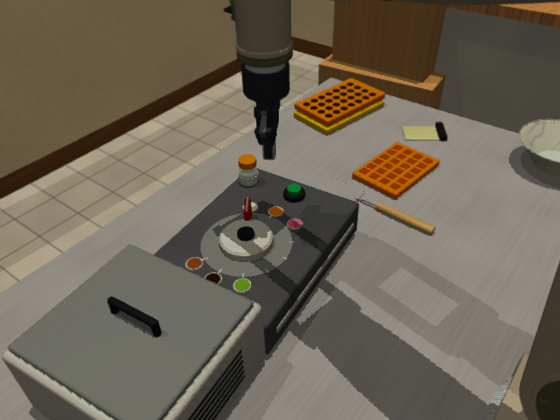

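View pics/wrist6.png

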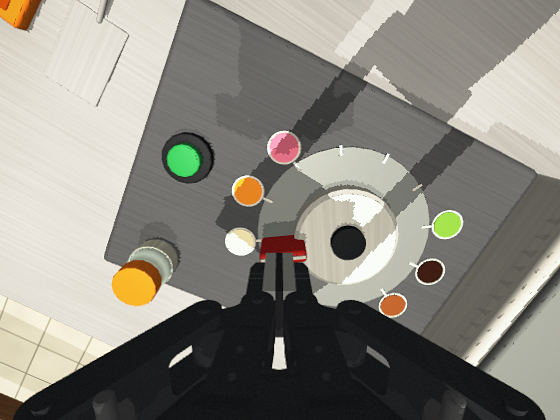

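```bash
python3 - <<'E'
from h import *
s=pickle.load(open("pics/wrist6.pkl","rb"));p=s["pose"]
for k,lo,hi in (("btn",(55,120,60),(80,255,255)),("red",(0,150,60),(3,255,255)),("red2",(174,150,60),(180,255,255))):
    for c,st in blobs(s,lo,hi,(140,100,320,270)): print(k,c,list(map(int,st)), plane(s,[c],112,p)[0].round(1))
print("ivory,hub",plane(s,[(241,241)],91.6,p).round(1),plane(s,[(348,242)],118,p).round(1))
z=pickle.load(open("pics/side6.pkl","rb"))
x=cv2.resize(s["image"][210:280,220:380,::-1],None,fx=5,fy=5,interpolation=cv2.INTER_CUBIC);cv2.imwrite("pics/w6c.png",x)
x=cv2.resize(z["image"][180:260,200:320,::-1],None,fx=6,fy=6,interpolation=cv2.INTER_CUBIC);cv2.imwrite("pics/s6c.png",x)
E
```

```text
btn [184.  159.4] [167, 143, 35, 34, 952] [ 604.3 -133.9  112. ]
red [282.3 245.7] [260, 235, 46, 24, 726] [629.5 -16.8 112. ]
red [299.  260.4] [293, 259, 13, 4, 30] [634.3   5.3 112. ]
ivory,hub [[655.3 -50.4  91.6]] [[591.7  31.8 118. ]]
```

View pics/w6c.png

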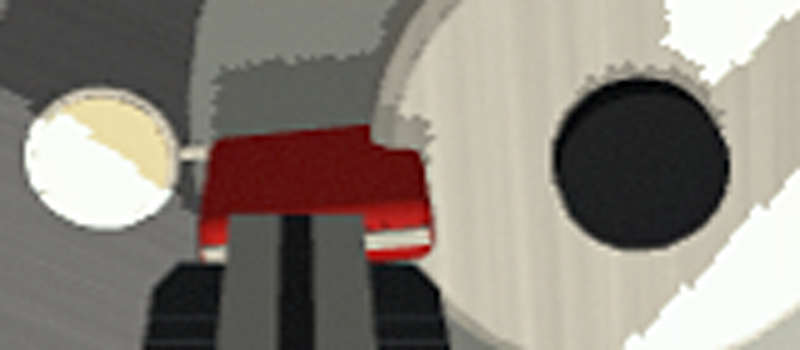

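View pics/s6c.png

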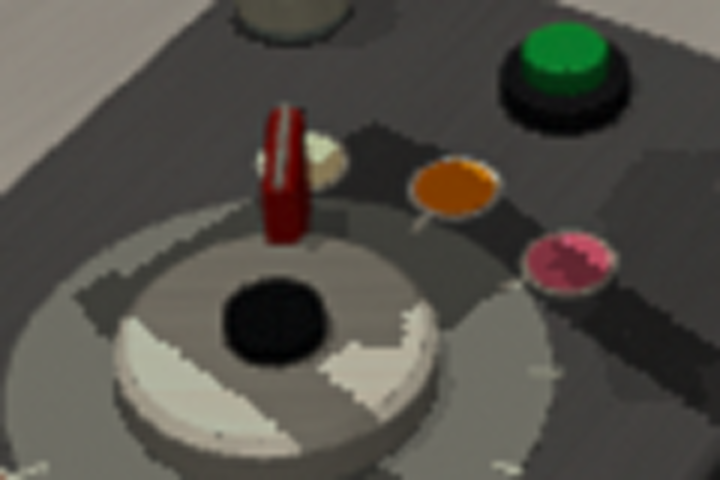

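```bash
python3 - <<'E'
from h import *
ax=np.array([590,33.3])
for n,px in (("wrist6",[(263,260.8),(305,257.6)]),("side6",[(200+287/6,180+105/6),(200+280/6,180+188/6)])):
    s=pickle.load(open(f"pics/{n}.pkl","rb"))
    P=plane(s,px,134,s["pose"])[:,:2]; d=P[0]-P[1]; m=P.mean(0)-ax
    print(n,P.round(1),"mid dir",(np.degrees(np.arctan2(m[1],m[0]))%360-186.75),np.linalg.norm(m).round(1),"line dir",np.degrees(np.arctan2(d[1],d[0]))%360-186.75)
s=pickle.load(open("pics/wrist6.pkl","rb"));T=rot(s["pose"][1])
print("to btn",T.T@(np.array([603,-133.2,130])-s["pose"][0]))
E
```

```text
wrist6 [[642.4 -29.3]
 [620.    1. ]] mid dir 124.23369944466174 62.9 line dir 119.82074392119307
side6 [[637.5 -31.9]
 [612.2   0.8]] mid dir 118.70618807475392 60.0 line dir 120.97265468903862
to btn [110.41365546 -81.46579779 -35.06747821]
```

Both views put the tab line at about +120° (119.8° from the wrist, 121.0° from the side), so it is clicked in on ivory. Next is the button, at about (603,-133).

>>> {"op": "drive_tool", "data": {"moves": [0, -2.72, -1.17, 0, 0, 0, 0, -2.72, -1.17, 0, 0, 0, 0, -2.72, -1.17, 0, 0, 0, 0, 0, 0, 0, 0, 0, 2.5, 0, 0, 0, 0, 0, 2.5, 0, 0, 0, 0, 0, 2.5, 0, 0, 0, 0, 0, 2.5, 0, 0, 0, 0, 0, 1.0, 0, 0, 0, 0, 0, 0, 0, 0, 0, 0, 0, 0, 0, 0, 0, 0, 0, 0, 0, 0, 0, 0, 0]}}

```text
time: 9.6
tool_pos: [602.5, -132.5, 128.8]
tcp_rot: [-47.7, 89.9, -16.1]
ft_force: [-0.2, -0.2, 0.6]
finger_gap: 0.3
```

```bash
python3 look.py 7 side scene; python3 - <<'E'
import cv2
a=cv2.imread("pics/side7.png")[120:270,180:380];b=cv2.imread("pics/scene7.png")[130:280,200:400]
import numpy as np
cv2.imwrite("pics/c7.png",cv2.resize(np.hstack([a,b]),None,fx=2,fy=2,interpolation=cv2.INTER_CUBIC))
E
```

```text
9.6 tcp [ 602.5 -132.5  128.8] z ang 31.62 j [ -17.2   13.8   89.     0.    77.1 -138.8] F [-0.2 -0.2  0.6] gap 0.30525224770397086
axis in tool [128.7 148.6  75.9] down tilt [ 1.8e-03 -5.0e-04 -1.0e+00]
```

View pics/c7.png

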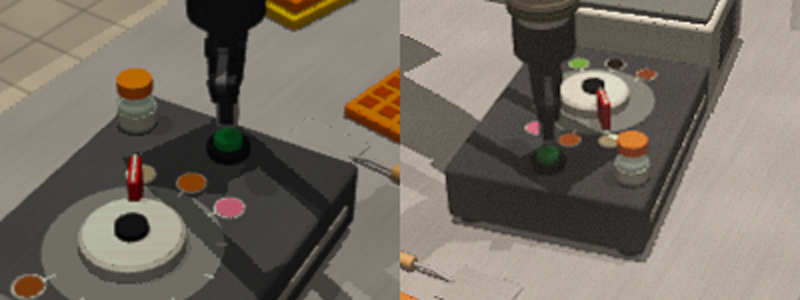

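Both views show the fingers just above the green button, with the tab still on ivory. I'll go down in steps, watching the force.

>>> {"op": "drive_tool", "data": {"moves": [0.6, 0, 0, 0, 0, 0, 0.5, 0, 0, 0, 0, 0, 0.3, 0, 0, 0, 0, 0, 0.2, 0, 0, 0, 0, 0, 0.1, 0, 0, 0, 0, 0, 0, 0, 0, 0, 0, 0, 0, 0, 0, 0, 0, 0]}}

```text
time: 10.28
tool_pos: [601.7, -132.3, 110.4]
tcp_rot: [128.8, 90.0, 160.4]
ft_force: [-1.0, 0.6, 1.9]
finger_gap: 0.4
```

>>> {"op": "drive_tool", "data": {"moves": [0.1, 0, 0, 0, 0, 0, 0.1, 0, 0, 0, 0, 0, 0.1, 0, 0, 0, 0, 0, 0, 0, 0, 0, 0, 0, 0, 0, 0, 0, 0, 0]}}

```text
time: 10.7
tool_pos: [601.9, -132.4, 107.5]
tcp_rot: [-42.6, 90.0, -11.0]
ft_force: [-0.7, 0.5, 4.4]
finger_gap: 0.4
```

>>> {"op": "drive_tool", "data": {"moves": [0.1, 0, 0, 0, 0, 0, 0.1, 0, 0, 0, 0, 0, 0, 0, 0, 0, 0, 0, 0, 0, 0, 0, 0, 0]}}

```text
time: 11.03
tool_pos: [602.0, -132.4, 106.0]
tcp_rot: [-51.1, 90.0, -19.5]
ft_force: [-3.4, 1.2, 8.0]
finger_gap: 0.2
```

>>> {"op": "drive_tool", "data": {"moves": [0.1, 0, 0, 0, 0, 0, 0, 0, 0, 0, 0, 0, 0, 0, 0, 0, 0, 0]}}

```text
time: 11.28
tool_pos: [602.0, -132.4, 105.9]
tcp_rot: [-50.2, 90.0, -18.6]
ft_force: [-6.7, 3.4, 14.9]
finger_gap: 0.3
```

```bash
python3 look.py 8 side
```

```text
11.2833 tcp [ 602.  -132.4  105.9] z ang 31.62 j [ -17.2   15.1   90.1   -0.    74.8 -138.8] F [-6.7  3.4 14.9] gap 0.26987828607673975
axis in tool [105.9 148.2  76.4] down tilt [ 7.e-04 -2.e-04 -1.e+00]
```

The button has bottomed out: height stays at 105.9 mm while the force climbs to 15 N. I'll let it go and lift clear.

>>> {"op": "drive_tool", "data": {"moves": [-0.3, 0, 0, 0, 0, 0, -0.5, 0, 0, 0, 0, 0, -1, 0, 0, 0, 0, 0, -2.5, 0, 0, 0, 0, 0, -3, 0, 0, 0, 0, 0, -3, 0, 0, 0, 0, 0, -3, 0, 0, 0, 0, 0, 0, 0, -3, 0, 0, 0, 0, 0, -3, 0, 0, 0, 0, 0, 0, 0, 0, 0, 0, 0, 0, 0, 0, 0]}}

```text
time: 12.25
tool_pos: [549.8, -164.5, 237.7]
tcp_rot: [-64.7, 90.0, -33.2]
ft_force: [0.1, -0.0, 0.8]
finger_gap: -0.3
```

```bash
python3 look.py 9 side scene; python3 - <<'E'
from h import *
ims=[]
for n in("side","scene"):
    a=pickle.load(open(f"pics/{n}.pkl","rb"));b=pickle.load(open(f"pics/{n}9.pkl","rb"))
    sc={"side":((180,140,320,300),((55,120,40),(80,255,255))),"scene":((225,150,360,225),((55,120,40),(80,255,255)))}[n]
    for s in(a,b):
        print(n,"btn",[c for c,_ in blobs(s,*sc[1],sc[0])],"cap",[c for c,_ in blobs(s,(8,150,60),(22,255,255),(236,150,260,175) if n=="side" else (305,190,330,212))])
E
```

```text
12.25 tcp [ 549.8 -164.5  237.7] z ang 31.51 j [ -21.8    3.3   89.1   -0.    87.7 -143.3] F [ 0.1 -0.   0.8] gap -0.32104534015456826
axis in tool [237.7 148.4 137.5] down tilt [ 2.e-04 -1.e-04 -1.e+00]
side btn [array([293.7, 188.9])] cap [array([246.7, 161.5])]
side btn [array([293.6, 189.2])] cap [array([246.7, 161.5])]
scene btn [array([273.5, 206.1])] cap [array([315.8, 201.3])]
scene btn [array([273.3, 205.8])] cap [array([315.8, 201.4])]
```

View pics/side9.png

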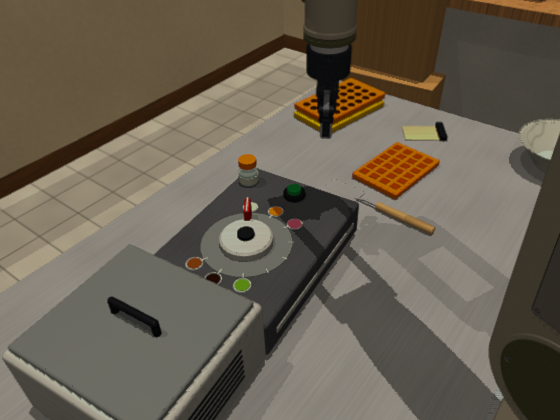

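View pics/scene9.png

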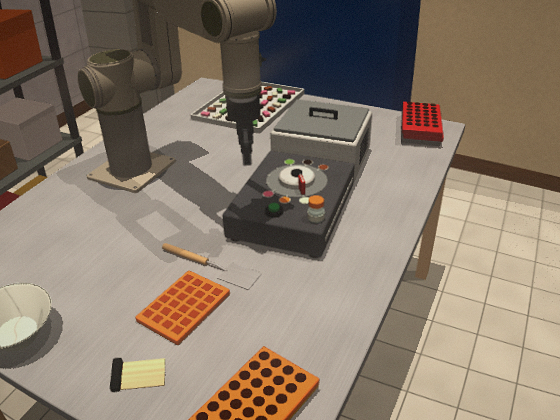

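The tab points at ivory ((248,208) in the side view, (302,183) in the scene view). The button is up again at (293,189). The jar, mould and knife look unmoved and the arm is clear of everything.

```bash
python3 -c "
from bench import r
print(r.hand_in())"
```

```text
the job is handed in; nothing more can be done
None
```

The selector is set to ivory (white chocolate), and the start button has been pressed fully down and let go. The job was handed in at about 12 s of the 48 s allowed, and no verdict was reported.

- **Selector:** I pushed the tab from 0° to the ivory click at +120° with the closed fingertips, without pinching it. Before pressing start, the direction of the tab's white line measured 119.8° from the wrist camera and 121.0° from the side camera. The bearing of the tab's middle was less exact: 124° and 119°. That is within the accuracy of these measurements and still nearest to the 120° click. After the press I only checked by eye that the tab still points at ivory.
- **Start button:** It bottomed out with the fingertip at 105.9 mm, at up to about 15 N. Afterwards it was back at its first position to within 0.3 px in both views.
- **Other things:** The jar's cap is within 0.1 px of where it was. I compared the mould and the palette knife by eye only, and they look unmoved. The arm stands clear of everything.
- **Forces:** I read the wrist force only at the end of each move. It stayed around 1 N while pushing the selector, so a short peak during a move would not have shown.

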